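# Hold the contact probe on the marked spot of a tilted panel

### The arm

A 6-joint arm with a two-finger parallel gripper is mounted at the origin on a cart in front of the work surface, level with it; the furniture and walls round the work are solid. World frame = base frame: x ahead of the robot, y to its left, z up, the work surface at z = 0. Lengths are in m, angles in rad, forces in N, time in s.
With the tool pointing down it reaches from about 0.35 to 0.925 m from the base axis. Payload 6.4 kg.
Tool frame: the origin (TCP) lies on the centre line of the jaws, within the pads' length; the fingertips stand 25 mm ahead of it and the grasp point (between the pads) lies 6 mm ahead of it; z points along the fingers, y is the line along which they close (so a half turn about z gives the same grasp; the last joint's range is limited). The gripper opens to 85 mm and grips with 20 to 120 N. Pads are 22 mm wide; open, the fingers measure 114 mm over their backs; the gripper's body (76 mm by 85 mm) begins 54 mm behind the grasp point. The pads swing forward as they close: fully open they stand 13 mm farther back than shut.
Start: joints at [1.004, 0.245, 1.558, -0, 1.339, -0.174], TCP at [0.249, 0.601, 0.256] pointing down, gripper open.
Joint ranges: [-3.13, 3.13], [-1.02, 2.26], [0.13, 2.54], [-0.95, 4.09], [0.21, 2.88], [-2.74, 2.74]. Speed limits (rad/s): [2.57, 2.57, 3.14, 3.14, 3.14, 3.14].

### API

Orientations are given as [roll, pitch, yaw] about the fixed x, y, z axes, in that order (R = Rz(yaw) Ry(pitch) Rx(roll)).
In Python, from rig import env gives the robot as it stands.
- The arm moves only by the shell command python3 nudge.py 'ROWS'. ROWS is rows parted by semicolons, their numbers by spaces, 1 to 12 of them, each of 7 numbers: the opening from 0.0 (shut) to 1.0 (fully open), then dx, dy, dz in m, then a rotation vector rx, ry, rz in rad; each row is the pose to reach, as a shift and turn from the pose commanded when the command began, along the tool's axes at that moment; what a row does not reach only later rows make up. A row lasts 1/10 s, in which the tool goes at most 0.05 m and 0.15 rad, less where a joint would pass 70% of its speed; a pose out of reach is approached as far as the arm can. The fingers move at their own pace and stop on an object; the grip force is fixed at half the most. Time passes only in rows, so rows that do not move let the fingers close. It prints the time, the measured TCP pose, the force, the opening and the grip force at its end.
- env.sense(): the state, without advancing time (a new reading comes with each control period).
- env.read_camera(name): name is "scene" or "top" or "wrist"; returns the picture (420x560x3 uint8, red, green, blue); there is no depth.
- env.camera_model(name): a dict with "fx", "fy", "cx", "cy" (pixels), "k1" (the pictures are not rectified: a ray, as slopes to the right and down, at radius r is drawn at 1 + k1 r^2 times it, then the intrinsics apply), "eye" and "orientation" of the camera in the world. Camera axes: x right, y down, z forward; pixel columns grow to the right and rows downward; lengths in m; the calibration is good to about 2 mm. A picture is of the moment at which its call begins: read the wrist's pose just before it. camera_model takes no time and is no camera call; for the wrist camera it gives the pose at the moment of the call.
- env.sign_off(): hands the job in; it is judged then, once.
The state is a dict: "t": time; "joint_pos": joint angles; "qd": joint speeds; "joint_torque": joint torques, N m; "tool_pos": TCP position; "eef_rot": TCP orientation; "ft_force": force on the tool from outside, world axes, zero at the start; "wrist_torque": the same for the moment, N m; "width": opening from 0.0 (shut) to 1.0 (fully open); "gripper_force": force on a finger pad.
Only numpy, scipy, OpenCV 4.12 (cv2) and the standard library are available. Lean on these libraries where they do the work, as an engineer would, in place of code of your own. Each camera call takes 0.05 s, during which the arm holds its last target. There are 200 camera calls.

### The job

Take the red protective cap off the tilted green panel and set it down gently on the open bench, clear of the panel holder and the probe stand. Then lift the probe out of its stand and hold it square to the sloping panel, with its spring tip inside the ring marked where the cap lay and pressed lightly, so that the plunger is about half way in. Finish while still holding the probe there, and leave everything else on the bench where it is.

Things in the scene. Friction and masses are not known exactly. Their poses are not given: they have to be found in the camera images.
- holder: fixed aluminium stand that carries the tilted panel; base plate 120 x 110 x 10 mm. Origin on the bench at the centre of the base; its x axis points horizontally to the high side of the panel. Its turn varies up to 0.4 rad either way (0: low side towards the robot)
- panel: green test panel, 118 (up the slope) x 108 x 12 mm, fixed on the holder at a 20 degree slope. Origin on its top face at the centre of the marked spot, 65 mm above the bench; z square to the face, outward; x up the slope; y level. The spot: a black ring, 20 mm inside, 28 mm outside, red dot at its centre. Two steel pins 4 mm thick, 5 mm high stand at x = -18.5, y = -9 and +9 mm
- cap: loose red round protective cap, 32 mm in diameter, 16 mm high, 25 g (varies), lying over the marked spot against the pins. Origin at the centre of its underside, z up out of its top (square to the panel at the start); solid to the touch; take it by its sides, fingers level along the panel's y
- stand: fixed grey block 76 x 76 x 55 mm with an upright through hole 24 mm in diameter at its centre. Origin on the bench at its centre. Holder and stand are on either side of straight ahead, either way round; the bench straight ahead between them, 0.42 to 0.55 m out, is free
- probe: loose pen-shaped probe, 136 mm long, about 130 g, upright in the stand, tip down; lifts straight out. Origin at the tip with the plunger out (5 mm above the bench at the start); z from tip to handle end. Along z (mm): brass plunger 8 thick, round nose, 0 to 16; steel nose 18 thick, 16 to 50; grey collar 38 thick, 50 to 58, rests on the stand; black round handle 26 thick, 58 to 136
- probe_plunger (a joint): how far the spring plunger is pushed into the probe: 0 out, 0.010 m fully in. The spring pushes back with 1 N at the start and 6 N fully in (500 N/m)
- tip (a point): the very end of the plunger's round nose; it moves with the plunger
- ph_meter: low wedge-shaped bench meter with a black face, 152 x 224 x 37 mm; a bystander, to be left alone. Origin at the centre of its underside
- tube_rack: white rack of test tubes, 50 x 215 x 111 mm; a bystander, to be left alone. Origin at the centre of its underside
- wash_bottle: white wash bottle with red neck and bent spout, 65 x 119 x 214 mm; a bystander, to be left alone. Origin at the centre of its underside
- blue_cup: red-lidded cup of blue solution, 62 x 62 x 74 mm; a bystander, to be left alone. Origin at the centre of its underside
- yellow_cup: white cup with yellow lid, 54 x 54 x 60 mm; a bystander, to be left alone. Origin at the centre of its underside
- timer: white timer, 62 x 62 x 19 mm; a bystander, to be left alone. Origin at the centre of its underside
- vial_box: blue and white flat box, 66 x 104 x 38 mm; a bystander, to be left alone. Origin at the centre of its underside

How it is judged:
By the outcome, as a careful person would: the job done as asked, in the order asked, and still so for the second after the job is handed in, while the arm keeps its last pose, push and grip.
It also fails if it takes over 58 s, if anything falls off the work surface, if the arm or the gripper's body presses on something with over 40 N, if the wrist force passes 120 N, or if a joint passes its speed limit or range.

## Working session

There is one attempt and no reset: what is moved stays moved. The work goes in short steps, Python scripts to look and compute and a shell command to move; the robot and the scene stay as the last step left them, time stands still between calls to the robot, and variables do not carry over. Pictures are saved under pics/ and viewed, at most 12 in all, crops included, and the job is handed in when it is done.

```bash
ls; mkdir -p pics
python3 - <<'E'
from rig import env
import cv2,numpy as np
s=env.sense();print(s['t'],s['tool_pos'],s['eef_rot'],s['width'])
ims=[env.read_camera(n) for n in("scene","top")]
for n,i in zip(("scene","top"),ims):
    cv2.imwrite(f'pics/{n}0.png',i[:,:,::-1]);print({k:np.round(v,3).tolist() for k,v in env.camera_model(n).items()})
E
```

```text
nudge.py
pics
rig.py
0.0 [0.24851407 0.60004487 0.25514281] [-3.13961530e+00 -3.63202552e-04  2.74877355e+00] 0.9969977600755514
{'fx': 483.704, 'fy': 483.704, 'cx': 270.644, 'cy': 212.105, 'k1': -0.118, 'eye': [-0.388, -0.768, 0.92], 'orientation': [-2.179, -0.005, -0.932]}
{'fx': 513.513, 'fy': 513.513, 'cx': 275.304, 'cy': 205.181, 'k1': -0.13, 'eye': [0.368, -0.038, 1.948], 'orientation': [-3.01, -0.007, -1.588]}
```

View pics/scene0.png

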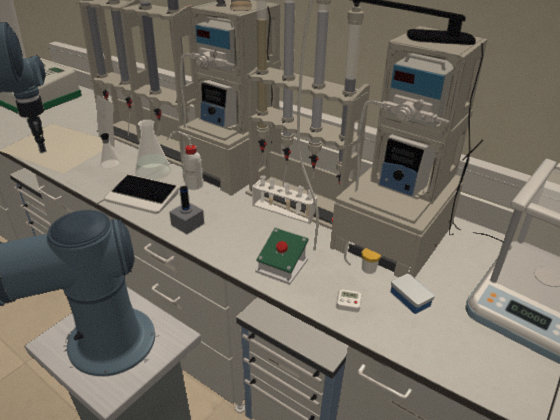

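View pics/top0.png

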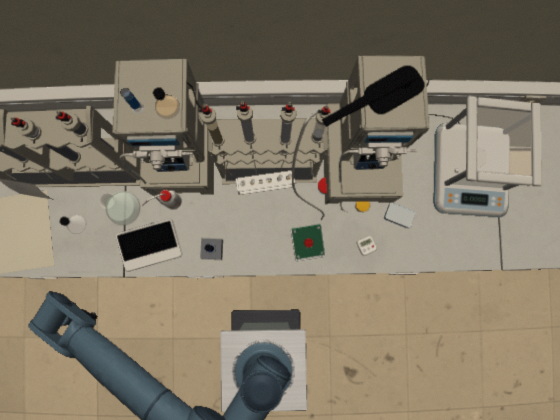

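The scene view shows the red cap on the green panel at (282,246) and the probe at (185,205) in its stand. In the top view the panel is at (308,242), the probe handle at (209,247), and the clear bench lies between them. Next I triangulate roughly.

```bash
cat > h.py <<'E'
import cv2,numpy as np
from scipy.spatial.transform import Rotation as Ro
from rig import env
def rot(e): return Ro.from_euler('xyz',e)
def rays(m,px):
    K=np.array([[m['fx'],0,m['cx']],[0,m['fy'],m['cy']],[0,0,1.]])
    u=cv2.undistortPoints(np.float64(px).reshape(-1,1,2),K,np.array([m['k1'],0,0,0,0.])).reshape(-1,2)
    return np.array(m['eye']),rot(m['orientation']).apply(np.c_[u,np.ones(len(u))])
def proj(m,P):
    q=rot(m['orientation']).inv().apply(np.atleast_2d(P)-m['eye']);u=q[:,:2]/q[:,2:];r=(u**2).sum(1,keepdims=True)
    return u*(1+m['k1']*r)*[m['fx'],m['fy']]+[m['cx'],m['cy']]
def plane(m,px,z):
    e,d=rays(m,px);return e+d*((z-e[2])/d[:,2])[:,None]
def tri(obs):  # [(m,px)] -> point, residual
    A=np.zeros((3,3));b=np.zeros(3);L=[]
    for m,p in obs:
        e,d=rays(m,[p]);d=d[0]/np.linalg.norm(d[0]);M=np.eye(3)-np.outer(d,d);A+=M;b+=M@e;L.append((M,e))
    x=np.linalg.solve(A,b);return x,[round(1e3*np.linalg.norm(M@(x-e)),1) for M,e in L]
def blobs(mask,amin=15):
    n,l,s,c=cv2.connectedComponentsWithStats(mask.astype(np.uint8));return [(s[i].tolist(),c[i].round(1).tolist()) for i in range(1,n) if s[i,4]>=amin]
def hsv(im): return cv2.cvtColor(im,cv2.COLOR_RGB2HSV).astype(int)
def red(im): h=hsv(im);return ((h[...,0]<8)|(h[...,0]>172))&(h[...,1]>150)&(h[...,2]>60)
def green(im): h=hsv(im);return (abs(h[...,0]-75)<18)&(h[...,1]>80)&(h[...,2]>25)
def panelR(yaw,sl=np.radians(20)): return Ro.from_euler('ZY',[yaw,-sl])
def go(p,R):
    s=env.sense();R0=rot(s['eef_rot']);print('shift',R0.inv().apply(np.array(p)-s['tool_pos']).round(4),'rv',(R0.inv()*R).as_rotvec().round(4),'t',s['t'])
E
python3 - <<'E'
from h import *
for n in("scene","top"):
    im=cv2.imread(f'pics/{n}0.png')[:,:,::-1].copy()
    print(n,'red',[(b[0][4],b[1]) for b in blobs(red(im))]);print('green',[(b[0],b[1]) for b in blobs(green(im),200)])
    g=green(im).astype(np.uint8)
    c=max(cv2.findContours(g,0,2)[0],key=lambda c:cv2.contourArea(c) if 200<cv2.boundingRect(c)[0]<400 else 0)
    q=cv2.approxPolyDP(cv2.convexHull(c),4,True).reshape(-1,2);print(q.tolist())
    h=hsv(im);x0,x1,y0,y1=((165,210,180,215) if n=='scene' else (198,225,236,262))
    d=np.zeros(g.shape,bool);d[y0:y1,x0:x1]=(h[y0:y1,x0:x1,2]<50);print('dark',blobs(d))
E
```

```text
scene red [(73, [190.3, 149.3]), (99, [281.4, 246.6])]
green [([43, 90, 38, 20, 237], [61.2, 99.4]), ([257, 230, 51, 42, 1070], [282.5, 250.4])]
[[273, 232], [307, 239], [290, 271], [257, 259]]
dark [([165, 184, 10, 14, 80], [168.0, 189.1]), ([180, 186, 9, 23, 137], [184.2, 197.2])]
top red [(23, [244.2, 106.4]), (22, [288.8, 107.6]), (28, [206.2, 109.1]), (23, [325.8, 110.0]), (29, [61.6, 115.7]), (27, [16.4, 121.7]), (108, [322.5, 185.4]), (80, [165.4, 195.4]), (59, [308.1, 242.4])]
green [([292, 225, 31, 33, 694], [307.5, 240.9])]
[[319, 225], [320, 254], [296, 255], [292, 229]]
dark [([205, 245, 9, 7, 47], [208.8, 247.8])]
```

Run:
```python
from h import *
S,T=env.camera_model("scene"),env.camera_model("top")
c,r=tri([(S,(281.4,246.6)),(T,(308.1,242.4))]);print('cap',c.round(4),r)
p,r=tri([(S,(184.2,189)),(T,(208.8,247.0))]);print('probe top',p.round(4),r)
# panel corners, cyclic matching
print(plane(T,[[319,225],[320,254],[296,255],[292,229]],0.065).round(3))
# wrist cam offset in tool frame
s=env.sense();W=env.camera_model("wrist");R0=rot(s['eef_rot']);print('wrist eye in tool',R0.inv().apply(np.array(W['eye'])-s['tool_pos']),(R0.inv()*rot(W['orientation'])).as_euler('xyz'),W['fx'])
go(c+[-0.05,0,.22],Ro.from_euler('ZX',[0.,np.pi]) )
go(c+[-0.05,0,.22],Ro.from_euler('ZX',[np.pi,np.pi]))
```

```text
cap [ 0.475  -0.1717  0.0739] [np.float64(1.5), np.float64(1.5)]
probe top [0.4603 0.1835 0.1362] [np.float64(1.8), np.float64(1.8)]
[[ 0.54  -0.215  0.065]
 [ 0.433 -0.216  0.065]
 [ 0.431 -0.128  0.065]
 [ 0.527 -0.115  0.065]]
wrist eye in tool [ 0.08201332  0.00044823 -0.1190723 ] [-3.25654573e-01 -3.31454833e-04  1.56993348e+00] 320.44062637708714
shift [-0.4584 -0.6456 -0.0376] rv [-9.0000e-04  2.4000e-03  2.7488e+00] t 0.1
shift [-0.4584 -0.6456 -0.0376] rv [-0.0017 -0.0007 -0.3928] t 0.1
```

```bash
R="1 -0.458 -0.646 -0.038 0 0 -0.393"; python3 nudge.py '1 -0.2 -0.3 -0.04 0 0 -0.2;1 -0.2 -0.3 -0.04 0 0 -0.2;1 -0.2 -0.3 -0.04 0 0 -0.2;1 -0.2 -0.3 -0.04 0 0 -0.2;1 -0.2 -0.3 -0.04 0 0 -0.2;1 -0.2 -0.3 -0.04 0 0 -0.2;1 -0.2 -0.3 -0.04 0 0 -0.2;1 -0.458 -0.646 -0.038 0 0 -0.393;1 -0.458 -0.646 -0.038 0 0 -0.393;1 -0.458 -0.646 -0.038 0 0 -0.393;1 -0.458 -0.646 -0.038 0 0 -0.393;1 -0.458 -0.646 -0.038 0 0 -0.393'
python3 - <<'E'
from h import *
go(np.array([.475,-.1717,.0739])+[-0.05,0,.22],Ro.from_euler('ZX',[np.pi,np.pi]))
E
```

```text
t: 1.3
tool_pos: [0.3747, 0.0251, 0.2945]
eef_rot: [-3.142, 0.001, -3.141]
ft_force: [0.4, 0.2, 1.0]
width: 1.0
gripper_force: 0.0
shift [-0.0502 -0.1968  0.0007] rv [-0.0001  0.0008  0.0002] t 1.3
```

```bash
cat > snap.py <<'E'
import sys,json
from h import *
n=sys.argv[1];m=env.camera_model('wrist');im=env.read_camera('wrist')
cv2.imwrite(f'pics/{n}.png',im[:,:,::-1]);json.dump({k:np.asarray(v).tolist() for k,v in m.items()},open(f'{n}.json','w'))
E
python3 nudge.py '1 0 0 0 0 0 0;1 0 0 0 0 0 0'|head -2; python3 snap.py wa; python3 nudge.py '1 -0.05 -0.1 0 0 0 0;1 -0.05 -0.197 0 0 0 0;1 -0.05 -0.197 0 0 0 0;1 -0.05 -0.197 0 0 0 0;1 -0.05 -0.197 0 0 0 0;1 -0.05 -0.197 0 0 0 0;1 -0.05 -0.197 0 0 0 0'; python3 snap.py wb
python3 -c "
import cv2,numpy as np
a=[cv2.resize(cv2.imread(f'pics/{n}.png'),(400,300)) for n in('wa','wb')]
cv2.imwrite('pics/ab.png',np.hstack(a))"
```

```text
t: 1.5
tool_pos: [0.3748, 0.026, 0.2942]
t: 2.25
tool_pos: [0.4252, -0.1678, 0.2943]
eef_rot: [3.141, -0.0, -3.138]
ft_force: [0.1, 0.3, -0.2]
width: 1.001
gripper_force: 0.0
```

View pics/ab.png

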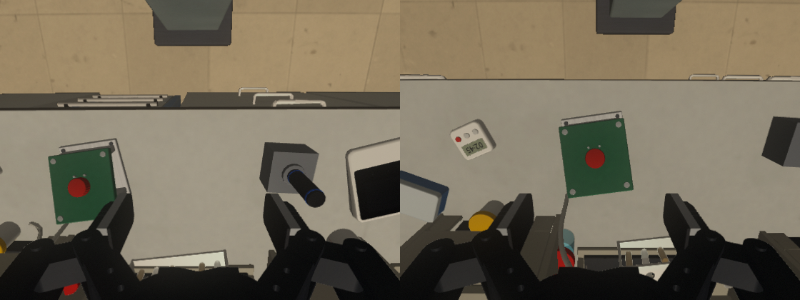

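The left half (wa) shows the cap at about (78,187) and the probe with its handle at (302,185). The right half (wb) shows the panel with its four screws, and the cap at (595,158). Next I triangulate the panel corners, the cap and the probe axis.

```bash
cat > panel.py <<'E'
import json
from h import *
def load(n): return json.load(open(n+'.json')),cv2.imread(f'pics/{n}.png')[:,:,::-1].copy()
def corners(im):
    g=green(im).astype(np.uint8)|red(im).astype(np.uint8)
    g=cv2.morphologyEx(g,cv2.MORPH_OPEN,np.ones((5,5)))
    c=max(cv2.findContours(g,0,1)[0],key=cv2.contourArea);h=cv2.convexHull(c)
    q=cv2.approxPolyDP(h,12,True).reshape(-1,2).astype(float)
    # refine: fit lines to the hull sides
    P=c.reshape(-1,2).astype(float);L=[]
    for i in range(len(q)):
        a,b=q[i],q[(i+1)%len(q)];d=(b-a)/np.linalg.norm(b-a);t=(P-a)@d/np.linalg.norm(b-a);e=abs((P-a)@[-d[1],d[0]])
        k=P[(t>.1)&(t<.9)&(e<4)];vx,vy,x,y=cv2.fitLine(k.astype(np.float32),cv2.DIST_HUBER,0,.01,.01).ravel();L.append(np.cross([x,y,1],[x+vx,y+vy,1]))
    o=np.array([(lambda z:z[:2]/z[2])(np.cross(L[i-1],L[i])) for i in range(len(q))])
    o=o[np.argsort(np.arctan2(*(o-o.mean(0)).T[::-1]))];return np.roll(o,-np.argmin(o.sum(1)),0)
E
python3 - <<'E'
from panel import *
A,a=load('wa');B,b=load('wb')
qa,qb=corners(a),corners(b);print(qa.round(1).tolist(),qb.round(1).tolist())
X=np.array([tri([(A,p),(B,q)])[0] for p,q in zip(qa,qb)]);print(X.round(4),[tri([(A,p),(B,q)])[1][0] for p,q in zip(qa,qb)])
print('sides',[round(np.linalg.norm(X[i]-X[i-1]),4) for i in range(4)])
c=X.mean(0);n=np.linalg.svd(X-c)[2][2];n*=np.sign(n[2]);print('centre',c.round(4),'n',n.round(4),'slope',np.degrees(np.arccos(n[2])).round(2),'yaw',np.arctan2(-n[1],-n[0]).round(4))
ys=X[[1,2]].mean(0)-X[[0,3]].mean(0);yx=X[[2,3]].mean(0)-X[[0,1]].mean(0);print('yaw from sides',np.arctan2(yx[1],yx[0]),np.arctan2(ys[1],ys[0])-np.pi/2, np.arctan2(-ys[0],ys[1]))
for im,n in((a,'a'),(b,'b')):
    print(n,[(t[0],t[1]) for t in blobs(red(im),60)])
h=hsv(a);d=np.zeros(h.shape[:2],bool);d[200:300,380:465]=h[200:300,380:465,2]<45;print('dark',blobs(d,40))
cv2.imwrite('pics/crop.png',cv2.resize(np.hstack([a[190:310,350:470],b[150:290,210:340][:120,:120]])[:,:,::-1],None,fx=3.3,fy=3.3,interpolation=cv2.INTER_CUBIC))
E
```

```text
[[67.2, 227.1], [151.9, 218.6], [159.3, 273.1], [130.8, 306.5], [85.7, 311.8]] [[221.9, 189.5], [299.8, 165.0], [326.5, 253.6], [245.2, 278.3]]
[[ 0.4415 -0.2336  0.0473]
 [ 0.4262 -0.1373  0.0289]
 [ 0.4965 -0.1133  0.0827]
 [ 0.6151 -0.2185 -0.0383]] [np.float64(1.7), np.float64(9.4), np.float64(11.2), np.float64(1.0)]
sides [np.float64(0.1941), np.float64(0.0992), np.float64(0.0917), np.float64(0.1994)]
centre [ 0.4948 -0.1757  0.0302] n [ 0.3104 -0.3753  0.8734] slope 29.15 yaw 2.2619
yaw from sides 0.15890782552455351 0.5862947729288317 0.5862947729288317
a [([95, 250, 31, 26, 592], [108.6, 262.9]), ([88, 397, 24, 17, 253], [98.7, 404.5])]
b [([259, 208, 28, 28, 602], [272.8, 221.4]), ([220, 350, 11, 27, 162], [223.7, 364.2]), ([233, 354, 12, 20, 103], [239.3, 363.2])]
dark [([404, 239, 42, 41, 796], [421.4, 256.1]), ([428, 266, 27, 24, 482], [441.6, 277.7]), ([380, 275, 15, 25, 204], [384.7, 290.8]), ([397, 282, 20, 18, 159], [406.7, 291.3])]
```

View pics/crop.png

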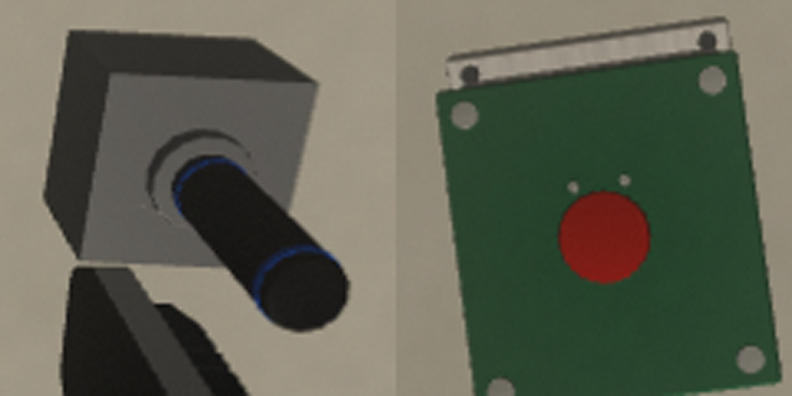

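Run:
```python
from panel import *
A,a=load('wa');B,b=load('wb')
q=corners(b);e,d=rays(B,q)
for i,j in((0,1),(3,2)):
    l=np.cross(np.cross(d[i],d[j]),[0,0,1]);l*=np.sign(l[1]);print('yaw',np.arctan2(-l[0],l[1]))
c,r=tri([(A,(108.6,262.9)),(B,(272.8,221.4))]);print('cap mid',c,r)
yaw=np.arctan2(-l[0],l[1]);P=panelR(yaw);n=P.apply([0,0,1])
o=c-n*.013
X=e+d*((o-e)@n/(d@n))[:,None];print(P.inv().apply(X-o).round(4))
go(o+P.apply([-.03,-.09,.17]),P*Ro.from_euler('y',np.pi))
```

```text
yaw 0.3135413648540652
yaw 0.33439342051423765
cap mid [ 0.47209399 -0.17249176  0.07806332] [np.float64(0.6), np.float64(0.6)]
[[-0.0549 -0.048   0.    ]
 [-0.0529  0.0481  0.    ]
 [ 0.053   0.0459 -0.    ]
 [ 0.053  -0.0532 -0.    ]]
shift [ 0.0013 -0.1166  0.079 ] rv [-0.0572 -0.3459 -0.3275] t 2.3
```

```bash
sed -i 's/approxPolyDP(h,12,True)/approxPolyDP(h,EPS,True)/; s/^def corners/EPS=5\ndef corners/; s/g=cv2.morphologyEx.*/pass/; s/P=c.reshape/P=h.reshape/; s/t>.1)&(t<.9)&(e<4)/t>=0)\&(t<=1)\&(e<3)/' panel.py
python3 - <<'E'
from panel import *
A,a=load('wa');B,b=load('wb')
q=corners(b);print(q.round(1).tolist());e,d=rays(B,q)
for i,j in((0,1),(3,2)):
    l=np.cross(np.cross(d[i],d[j]),[0,0,1]);l*=np.sign(l[1]);print('yaw',np.arctan2(-l[0],l[1]))
    yaw=np.arctan2(-l[0],l[1])
c,r=tri([(A,(108.6,262.9)),(B,(272.8,221.4))])
P=panelR(yaw);n=P.apply([0,0,1])
o=c-n*.013
X=e+d*((o-e)@n/(d@n))[:,None];print(P.inv().apply(X-o).round(4))
go(o+P.apply([-.03,-.09,.17]),P*Ro.from_euler('y',np.pi))
E
```

```text
[[222.7, 178.7], [311.9, 165.7], [325.7, 265.2], [235.6, 276.6]]
yaw 0.15093329472924752
yaw 0.14580381967580455
[[-0.0578 -0.0527  0.    ]
 [-0.0584  0.0526  0.    ]
 [ 0.0575  0.0528  0.    ]
 [ 0.0575 -0.0524  0.    ]]
shift [ 0.0214 -0.1056  0.0791] rv [-0.0243 -0.3486 -0.1409] t 2.3
```

```bash
python3 nudge.py '1 0.021 -0.106 0.079 -0.024 -0.349 -0.141;1 0.021 -0.106 0.079 -0.024 -0.349 -0.141;1 0.021 -0.106 0.079 -0.024 -0.349 -0.141;1 0.021 -0.106 0.079 -0.024 -0.349 -0.141;1 0.021 -0.106 0.079 -0.024 -0.349 -0.141;1 0.021 -0.106 0.079 -0.024 -0.349 -0.141'; python3 snap.py wc
python3 - <<'E'
from panel import *
B,b=load('wb');C,c=load('wc');print(blobs(red(c),60))
qb,qc=corners(b),corners(c);print(qb.round(1).tolist(),qc.round(1).tolist())
if len(qc)==4:
  T=[tri([(B,p),(C,q)]) for p,q in zip(qb,qc)];X=np.array([t[0] for t in T]);print(X.round(4),[t[1][0] for t in T])
  m=X.mean(0);n=np.linalg.svd(X-m)[2][2];n*=np.sign(n[2]);print('centre',m.round(4),'slope',np.degrees(np.arccos(n[2])).round(2),'yaw',np.arctan2(-n[1],-n[0]).round(4))
  ys=X[[1,2]].mean(0)-X[[0,3]].mean(0);yx=X[[2,3]].mean(0)-X[[0,1]].mean(0);print('yaw sides',np.arctan2(yx[1],yx[0]),np.arctan2(-ys[0],ys[1]),'slope',np.degrees(np.arcsin(yx[2]/np.linalg.norm(yx))))
E
```

```text
t: 2.9
tool_pos: [0.4191, -0.2626, 0.2231]
eef_rot: [-3.135, 0.329, -3.017]
ft_force: [0.6, 0.3, 0.2]
width: 0.996
gripper_force: 0.0
[([351, 191, 37, 36, 1024], [368.6, 208.5]), ([273, 310, 19, 34, 498], [281.1, 326.9])]
[[222.7, 178.7], [311.9, 165.7], [325.7, 265.2], [235.6, 276.6]] [[310.4, 145.2], [428.7, 142.5], [414.6, 260.1], [309.3, 261.2]]
[[ 0.4308 -0.2322  0.0443]
 [ 0.4146 -0.1276  0.0448]
 [ 0.5226 -0.1117  0.0849]
 [ 0.5384 -0.2161  0.0841]] [np.float64(0.0), np.float64(0.2), np.float64(0.0), np.float64(0.1)]
centre [ 0.4766 -0.1719  0.0645] slope 20.13 yaw 0.1675
yaw sides 0.14714411437992966 0.1518427492299692 slope 20.123636608377367
```

```bash
cat >> h.py <<'E'
O=np.array([.4766,-.1719,.0647]);P=panelR(.149);TR=P*Ro.from_euler('y',np.pi)
E
python3 - <<'E'
from panel import *
B,b=load('wb');C,c=load('wc');x,r=tri([(B,(272.8,221.4)),(C,(368.6,208.5))]);print(P.inv().apply(x-O),r)
go(O+P.apply([0,0,.085]),TR)
E
```

```text
[-4.11964533e-04  4.38997480e-07  1.10864006e-02] [np.float64(0.3), np.float64(0.3)]
shift [-0.0116  0.0829  0.0865] rv [-0.0152 -0.0198 -0.0233] t 2.95
```

```bash
python3 nudge.py '1 -0.012 0.083 0.04 -0.015 -0.02 -0.023;1 -0.012 0.083 0.0865 -0.015 -0.02 -0.023;1 -0.012 0.083 0.0865 -0.015 -0.02 -0.023;1 -0.012 0.083 0.0865 -0.015 -0.02 -0.023;1 -0.012 0.083 0.0865 -0.015 -0.02 -0.023' ; python3 -c "
from h import *
go(O+P.apply([0,0,.029]),TR)"
```

```text
t: 3.45
tool_pos: [0.4482, -0.1768, 0.1446]
eef_rot: [3.141, 0.349, -2.994]
ft_force: [0.3, -0.6, 0.3]
width: 1.0
gripper_force: 0.0
shift [0.0002 0.0006 0.0559] rv [ 0.0001  0.0003 -0.0017] t 3.45
```

```bash
python3 nudge.py '1 0 0.0005 0.03 0 0 0;1 0 0.0005 0.045 0 0 0;1 0 0.0005 0.055 0 0 0;1 0 0.0005 0.055 0 0 0;0.55 0 0.0005 0.055 0 0 0;0.55 0 0.0005 0.055 0 0 0;0.55 0 0.0005 0.055 0 0 0;0.55 0 0.0005 0.055 0 0 0' ; python3 snap.py wd;python3 -c "
from h import *
go(O+P.apply([0,0,.029]),TR)"
```

```text
t: 4.25
tool_pos: [0.466, -0.1739, 0.0922]
eef_rot: [3.14, 0.349, -2.997]
ft_force: [-0.0, -0.4, 0.5]
width: 0.549
gripper_force: 0.0
shift [-0.0008  0.0003  0.0004] rv [ 0.0001 -0.0001 -0.0046] t 4.3
```

View pics/wd.png

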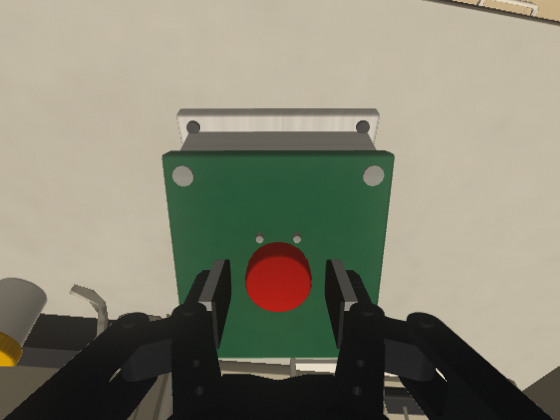

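The fingers straddle the cap (278,277) symmetrically, and the pad tips sit low beside it. I close on it.

```bash
python3 nudge.py '0.3 0 0 0 0 0 0;0.3 0 0 0 0 0 0;0.2 0 0 0 0 0 0;0.2 0 0 0 0 0 0;0.2 0 0 0 0 0 0;0.2 0 0 0 0 0 0'
```

```text
t: 4.9
tool_pos: [0.4658, -0.1738, 0.0921]
eef_rot: [3.139, 0.348, -2.997]
ft_force: [-5.8, 1.2, 6.3]
width: 0.343
gripper_force: 58.6
```

```bash
python3 nudge.py '0.2 0 0 -0.02 0 0 0;0.2 0 0 -0.06 0 0 0;0.2 0 0 -0.1 0 0 0;0.2 0 0 -0.1 0 0 0;0.2 0 0 -0.1 0 0 0' ; python3 -c "
from h import *
print(P.inv().apply(np.array([0.4658, -0.1738, 0.0921])-O))
go([.47,.015,.13],Ro.from_euler('ZX',[np.pi,np.pi]))"
```

```text
t: 5.4
tool_pos: [0.4322, -0.1792, 0.1866]
eef_rot: [3.141, 0.35, -2.997]
ft_force: [-0.2, 0.9, -0.4]
width: 0.338
gripper_force: 59.4
[-0.00092992 -0.0002757   0.02949694]
shift [-0.042   0.1867  0.0756] rv [0.0256 0.3492 0.143 ] t 5.4
```

```bash
python3 nudge.py '0.2 -0.02 0.1 0.03 0.013 0.17 0.07;0.2 -0.02 0.1 0.03 0.013 0.17 0.07;0.2 -0.042 0.187 0.0756 0.026 0.349 0.143;0.2 -0.042 0.187 0.0756 0.026 0.349 0.143;0.2 -0.042 0.187 0.0756 0.026 0.349 0.143;0.2 -0.042 0.187 0.0756 0.026 0.349 0.143;0.2 -0.042 0.187 0.0756 0.026 0.349 0.143;0.2 -0.042 0.187 0.0756 0.026 0.349 0.143'; python3 snap.py we; python3 -c "
from h import *
go([.47,.015,.0325],Ro.from_euler('ZX',[np.pi,np.pi]))
print(blobs(red(cv2.imread('pics/we.png')[:,:,::-1].copy()),100))"
```

```text
t: 6.2
tool_pos: [0.4693, 0.0152, 0.1288]
eef_rot: [3.14, -0.002, 3.141]
ft_force: [-0.6, -0.1, 0.5]
width: 0.343
gripper_force: 59.5
shift [-0.0007 -0.0001  0.0967] rv [ 0.0013 -0.0017 -0.0012] t 6.25
[([246, 244, 64, 68, 3526], [277.6, 278.0])]
```

View pics/we.png

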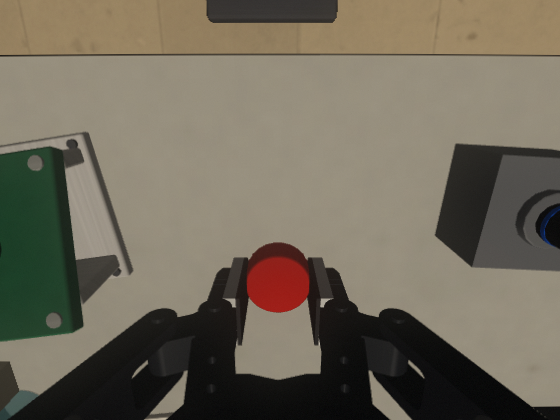

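The cap (278,278) is held straight between the pads over clear bench. I lower it.

```bash
python3 nudge.py '0.2 0 0 0.045 0 0 0;0.2 0 0 0.08 0 0 0;0.2 0 0 0.09 0 0 0;0.2 0 0 0.094 0 0 0;0.2 0 0 0.097 0 0 0;0.2 0 0 0.097 0 0 0'; python3 nudge.py '0.2 0 0 0.001 0 0 0;0.2 0 0 0.001 0 0 0'
```

```text
t: 6.85
tool_pos: [0.4707, 0.0155, 0.0336]
eef_rot: [3.141, 0.001, 3.141]
ft_force: [-0.3, 0.2, -0.1]
width: 0.344
gripper_force: 59.5
t: 7.05
tool_pos: [0.4702, 0.0159, 0.0322]
eef_rot: [3.141, 0.0, -3.141]
ft_force: [-0.0, -0.2, 0.5]
width: 0.342
gripper_force: 59.5
```

```bash
python3 nudge.py '0.2 0 0 0.001 0 0 0;0.2 0 0 0.001 0 0 0'
```

```text
t: 7.25
tool_pos: [0.4696, 0.016, 0.0305]
eef_rot: [3.14, -0.001, -3.141]
ft_force: [-0.4, 0.6, -0.3]
width: 0.342
gripper_force: 59.5
```

```bash
python3 nudge.py '0.2 0 0 0.0007 0 0 0;0.2 0 0 0.0007 0 0 0'; python3 nudge.py '0.2 0 0 0.0005 0 0 0;0.2 0 0 0.0005 0 0 0'
```

```text
t: 7.45
tool_pos: [0.4694, 0.016, 0.0295]
eef_rot: [3.14, -0.002, -3.141]
ft_force: [0.3, -0.2, -0.8]
width: 0.349
gripper_force: 59.5
t: 7.65
tool_pos: [0.4694, 0.016, 0.029]
eef_rot: [3.14, -0.002, -3.141]
ft_force: [-0.0, -0.8, -0.4]
width: 0.34
gripper_force: 59.5
```

```bash
for i in 1; do python3 nudge.py '0.2 0 0 0.0007 0 0 0;0.2 0 0 0.0007 0 0 0'; python3 nudge.py '0.2 0 0 0.0005 0 0 0;0.2 0 0 0.0005 0 0 0'; done
```

```text
t: 7.85
tool_pos: [0.4695, 0.016, 0.0288]
eef_rot: [3.14, -0.002, -3.141]
ft_force: [-2.1, 0.2, 4.5]
width: 0.338
gripper_force: 59.9
t: 8.05
tool_pos: [0.4696, 0.0159, 0.0287]
eef_rot: [3.14, -0.002, -3.141]
ft_force: [-4.4, 1.2, 10.5]
width: 0.344
gripper_force: 60.4
```

Contact is made. I release and rise.

```bash
python3 nudge.py '0.2 0 0 -0.0007 0 0 0;0.42 0 0 -0.0007 0 0 0;0.55 0 0 -0.0007 0 0 0;0.6 0 0 -0.0007 0 0 0;0.6 0 0 -0.0007 0 0 0;0.6 0 0 -0.03 0 0 0;0.6 0 0 -0.08 0 0 0;0.6 0 0 -0.13 0 0 0;0.6 0 0 -0.18 0 0 0;0.8 0 0 -0.21 0 0 0;1 0 0 -0.21 0 0 0;1 0 0 -0.21 0 0 0'; python3 snap.py wf
python3 - <<'E'
from panel import *
F,f=load('wf');b=blobs(red(f),100);print(b);print(plane(F,[b[0][1]],.01))
cv2.imwrite('pics/wf2.png',f[:,:,::-1])
E
```

```text
t: 9.25
tool_pos: [0.4699, 0.0157, 0.2382]
eef_rot: [3.14, -0.0, -3.141]
ft_force: [0.5, -0.3, -0.4]
width: 1.001
gripper_force: 0.0
[([264, 166, 28, 28, 602], [277.6, 179.5])]
[[0.4709978  0.01614839 0.01      ]]
```

View pics/wf.png

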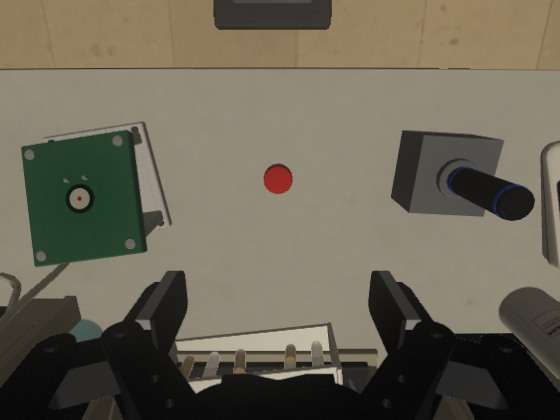

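The cap stands free at (278,179), near world (0.471, 0.016). The ring with its red dot is at (80,199) and the probe handle end at about (515,203). I take two closer views of the probe.

```bash
python3 nudge.py '1 0.03 0.05 0 0 0 0;1 0.04 0.1 0 0 0 0;1 0.04 0.1 0 0 0 0;1 0.04 0.1 0 0 0 0;1 0.04 0.1 0 0 0 0'|sed -n 2p;python3 snap.py wg; python3 nudge.py '1 0 0.05 0 0 0 0;1 0 0.1 0 0 0 0;1 0 0.12 0 0 0 0;1 0 0.12 0 0 0 0;1 0 0.12 0 0 0 0'|sed -n 2p; python3 snap.py wh
python3 - <<'E'
from panel import *
o=[]
for n in('wg','wh'):
    M,i=load(n);u=proj(M,[[.4603,.1835,.141],[.4603,.1835,.063]]).round(1);print(n,u.tolist())
    x,y=u[0].astype(int);x=min(max(x,60),500);y=min(max(y,60),360);print(x-60,y-60);o.append(i[y-60:y+60,x-60:x+60])
cv2.imwrite('pics/gh.png',cv2.resize(np.hstack(o)[:,:,::-1],(800,400),interpolation=cv2.INTER_CUBIC))
E
```

```text
tool_pos: [0.4295, 0.1151, 0.2369]
tool_pos: [0.4302, 0.2346, 0.2378]
wg [[368.3, 259.8], [346.9, 222.6]]
308 199
wh [[209.1, 258.3], [225.1, 221.4]]
149 198
```

View pics/gh.png

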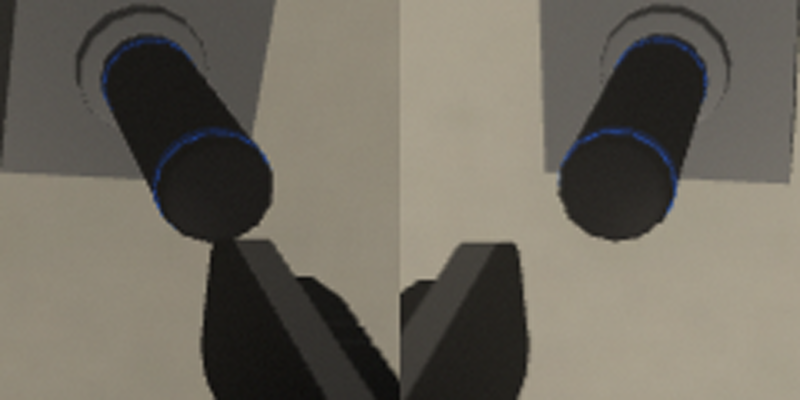

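The two crops show the handle's end disc at (214,183) on the left and (618,182) on the right. The collar circle sits at about (142,72) and (666,71).

Run:
```python
from panel import *
G,_=load('wg');H,_=load('wh');s=.3
f=lambda x,y,ox,oy:(ox+x*s-.35,oy+y*s-.35)
print('top',tri([(G,f(214,183.5,308,199)),(H,f(218,182,149,198))]))
print('collar',tri([(G,f(142.5,72,308,199)),(H,f(266,71,149,198))]))
p=tri([(G,f(214,183.5,308,199)),(H,f(218,182,149,198))])[0]
go([p[0],p[1],.19],Ro.from_euler('ZX',[np.pi,np.pi]))
F,i=load('wf');print([b for b in blobs(red(i),3)])
```

```text
top (array([0.45695829, 0.18681304, 0.13751141]), [np.float64(0.0), np.float64(0.0)])
collar (array([0.45791957, 0.18681217, 0.06263323]), [np.float64(0.1), np.float64(0.1)])
shift [-0.027  -0.0475  0.0478] rv [ 0.0007 -0.0021 -0.0016] t 10.4
[([264, 166, 28, 28, 602], [277.6, 179.5]), ([78, 196, 3, 5, 12], [79.1, 198.2])]
```

```bash
python3 nudge.py '1 -0.0275 -0.0475 0 0 0 0;1 -0.0275 -0.0475 0.03 0 0 0;1 -0.0275 -0.0475 0.048 0 0 0;1 -0.0275 -0.0475 0.048 0 0 0'|sed -n 2p; python3 -c "
from h import *
go([.4575,.1868,.111],Ro.from_euler('ZX',[np.pi,np.pi]))"
```

```text
tool_pos: [0.4557, 0.186, 0.1873]
shift [-0.0024  0.0008  0.0763] rv [ 0.0003 -0.0074 -0.0032] t 10.8
```

```bash
python3 nudge.py '1 -0.001 0 0.04 0 -0.001 0;1 -0.001 0 0.07 0 -0.001 0;1 -0.001 0 0.077 0 -0.001 0;1 -0.001 0 0.077 0 -0.001 0;0.5 -0.001 0 0.077 0 -0.001 0;0.5 -0.001 0 0.077 0 -0.001 0;0.5 -0.001 0 0.077 0 -0.001 0'; python3 -c "
from h import *
go([.4575,.1868,.111],Ro.from_euler('ZX',[np.pi,np.pi]))"; python3 snap.py wi
```

```text
t: 11.5
tool_pos: [0.4591, 0.1885, 0.1147]
eef_rot: [3.14, 0.002, -3.141]
ft_force: [0.0, -0.7, -0.4]
width: 0.519
gripper_force: 0.0
shift [ 0.0016 -0.0017  0.0037] rv [0.0019 0.0025 0.0003] t 11.5
```

```bash
python3 nudge.py '0.45 0 0 0 0 0 0;0.45 0 0 0 0 0 0;0.45 0 0 0 0 0 0'; python3 -c "
from h import *
go([.4575,.1868,.111],Ro.from_euler('ZX',[np.pi,np.pi]))"; python3 snap.py wi
```

```text
t: 11.85
tool_pos: [0.4581, 0.1884, 0.1132]
eef_rot: [3.14, -0.0, -3.141]
ft_force: [-0.1, 0.5, -0.6]
width: 0.449
gripper_force: 0.0
shift [ 0.0006 -0.0016  0.0022] rv [ 0.0014 -0.0004  0.0003] t 11.85
```

View pics/wi.png

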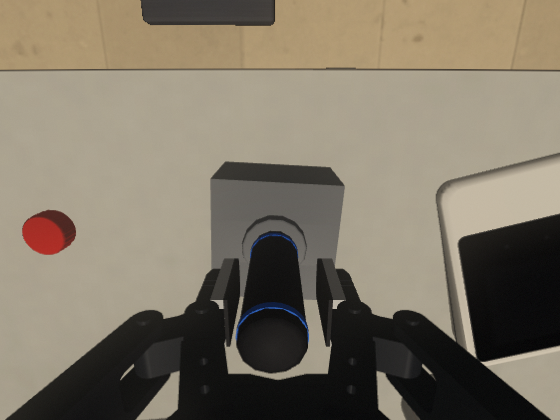

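The handle (273,340) sits between the pads, slightly left of the middle at 278, which agrees with the computed −1.6 mm. I correct that and close.

```bash
python3 nudge.py '0.45 0.0006 -0.0016 0.002 0.001 0 0;0.45 0.0006 -0.0016 0.002 0.001 0 0;0.2 0.0006 -0.0016 0.002 0.001 0 0;0.1 0.0006 -0.0016 0.002 0.001 0 0;0.1 0.0006 -0.0016 0.002 0.001 0 0;0.1 0.0006 -0.0016 0.002 0.001 0 0'; python3 nudge.py '0.1 0 0 -0.02 0 0 0;0.1 0 0 -0.04 0 0 0;0.1 0 0 -0.08 0 0 0;0.1 0 0 -0.12 0 0 0;0.1 0 0 -0.14 0 0 0;0.1 0 0 -0.14 0 0 0;0.1 0 0 -0.14 0 0 0;0.1 0 0 -0.14 0 0 0'
```

```text
t: 12.5
tool_pos: [0.4575, 0.1867, 0.1112]
eef_rot: [3.141, -0.0, -3.141]
ft_force: [0.6, -0.5, -0.2]
width: 0.29
gripper_force: 58.8
t: 13.3
tool_pos: [0.4564, 0.1865, 0.2488]
eef_rot: [-3.141, -0.004, -3.141]
ft_force: [0.9, 0.6, -0.4]
width: 0.288
gripper_force: 58.9
```

```bash
python3 -c "
from h import *
go(O+P.apply([0,0,.156]),TR)"
```

```text
shift [ 0.0325 -0.3663  0.0377] rv [-0.0258 -0.3529 -0.1473] t 13.3
```

```bash
python3 nudge.py '0.1 0.0325 -0.366 0.01 0 -0.1 -0.05;0.1 0.0325 -0.366 0.01 0 -0.1 -0.05;0.1 0.0325 -0.366 0.01 -0.0258 -0.2 -0.1;0.1 0.0325 -0.366 0.01 -0.0258 -0.353 -0.147;0.1 0.0325 -0.366 0.02 -0.0258 -0.353 -0.147;0.1 0.0325 -0.366 0.0377 -0.0258 -0.353 -0.147;0.1 0.0325 -0.366 0.0377 -0.0258 -0.353 -0.147;0.1 0.0325 -0.366 0.0377 -0.0258 -0.353 -0.147;0.1 0.0325 -0.366 0.0377 -0.0258 -0.353 -0.147;0.1 0.0325 -0.366 0.0377 -0.0258 -0.353 -0.147;0.1 0.0325 -0.366 0.0377 -0.0258 -0.353 -0.147'; python3 nudge.py '0.1 0 0 0 0 0 0;0.1 0 0 0 0 0 0'|head -1;python3 snap.py wj
python3 - <<'E'
from panel import *
go(O+P.apply([0,0,.136]),TR)
s=env.sense();tip=s['tool_pos']+rot(s['eef_rot']).apply([0,0,.106])
J,j=load('wj');F,f=load('wf');print('tip exp',proj(J,tip),'ring exp',proj(J,O),proj(F,O))
b=blobs(red(j),3);print(b);d=min(b,key=lambda b:np.hypot(*(np.array(b[1])-proj(J,O)[0])))
x,r=tri([(F,(79.1,198.2)),(J,d[1])]);print('dot',x,r,'in panel',P.inv().apply(x-O))
cv2.imwrite('pics/j2.png',cv2.resize(j[120:360,150:410][:,:,::-1],None,fx=2.5,fy=2.5,interpolation=cv2.INTER_CUBIC))
E
```

```text
t: 14.4
tool_pos: [0.4248, -0.1782, 0.2124]
eef_rot: [3.14, 0.352, -2.992]
ft_force: [-0.1, 0.4, -0.5]
width: 0.292
gripper_force: 59.3
t: 14.6
shift [ 0.0024 -0.0011  0.0215] rv [0.0001 0.0045 0.0012] t 14.65
tip exp [[277.00197512 215.67345722]] ring exp [[275.89425045 192.91362221]] [[ 81.1609486  198.50565783]]
[([3, 110, 12, 10, 86], [8.6, 114.3]), ([454, 167, 3, 1, 3], [455.0, 167.0]), ([434, 166, 35, 28, 567], [452.6, 181.7]), ([274, 192, 4, 4, 14], [275.7, 193.5]), ([195, 302, 6, 13, 44], [197.7, 307.8])]
dot [ 0.47553861 -0.1722351   0.06712899] [np.float64(0.0), np.float64(0.0)] in panel [-0.00020231 -0.00017382  0.00265851]
```

View pics/j2.png

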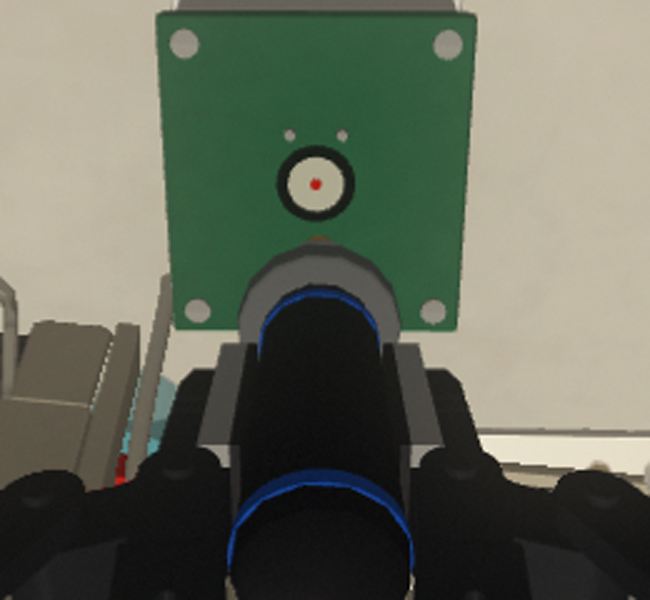

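The dot is at about (316,184) and the brass tip at about (319,237), within 1 px of the predicted position, so the probe sits true in the grip. I approach to about 6 mm above the panel and take a force baseline.

```bash
cat > f.py <<'E'
from h import *
F=[];X=[];Q=[]
for _ in range(8):
    env.read_camera('wrist');s=env.sense();F.append(s['ft_force']);X.append(P.inv().apply(s['tool_pos']-O));Q.append((rot(s['eef_rot']).inv()*TR).as_rotvec())
n=P.apply([0,0,1]);f=np.array(F)@n
print('Fn',f.mean().round(2),'+-',(f.std()/8**.5).round(2),'tcp in panel mm',(1e3*np.mean(X,0)).round(2),'rv err',np.mean(Q,0).round(4),'t',s['t'],'F',np.mean(F,0).round(2))
E
python3 nudge.py '0.1 0.0024 -0.001 0.01 0 0.004 0;0.1 0.0024 -0.001 0.025 0 0.004 0;0.1 0.0024 -0.001 0.0455 0 0.004 0;0.1 0.0024 -0.001 0.0455 0 0.004 0;0.1 0.0024 -0.001 0.0455 0 0.004 0;0.1 0.0024 -0.001 0.0455 0 0.004 0'|sed -n 2,4p; python3 f.py
```

```text
tool_pos: [0.4389, -0.1786, 0.1706]
eef_rot: [-3.14, 0.35, -2.992]
ft_force: [0.2, -0.4, -0.8]
Fn -1.18 +- 0.13 tcp in panel mm [ 1.0000e-01 -1.0200e+00  1.1254e+02] rv err [-0.0011  0.001  -0.0001] t 15.65 F [ 0.2   0.2  -1.17]
```

```bash
python3 nudge.py '0.1 0 0.001 0 0 0 0;0.1 0 0.001 0.002 0 0 0;0.1 0 0.001 0.004 0 0 0;0.1 0 0.001 0.006 0 0 0;0.1 0 0.001 0.008 0 0 0;0.1 0 0.001 0.009 0 0 0;0.1 0 0.001 0.009 0 0 0;0.1 0 0.001 0.009 0 0 0'|sed -n 4p; python3 f.py
```

```text
ft_force: [-1.4, 0.7, 2.0]
Fn 1.78 +- 0.12 tcp in panel mm [ -0.21   0.29 103.03] rv err [-0.0001  0.0003 -0.0003] t 16.85 F [-1.44  0.63  1.41]
```

```bash
python3 nudge.py '0.1 0 0 0.0006 0 0 0;0.1 0 0 0.0011 0 0 0;0.1 0 0 0.0011 0 0 0;0.1 0 0 0.0011 0 0 0;0.1 0 0 0.0011 0 0 0'|sed -n 4p; python3 f.py; python3 snap.py wk; python3 -c "
from panel import *
J,j=load('wk');cv2.imwrite('pics/k2.png',cv2.resize(j[100:360,130:430][:,:,::-1],None,fx=2,fy=2,interpolation=cv2.INTER_CUBIC))"
```

```text
ft_force: [-0.8, 0.1, 2.3]
Fn 2.37 +- 0.14 tcp in panel mm [ -0.23   0.28 101.87] rv err [-0.0001  0.0002 -0.0003] t 17.75 F [-1.29  0.57  2.09]
```

View pics/k2.png

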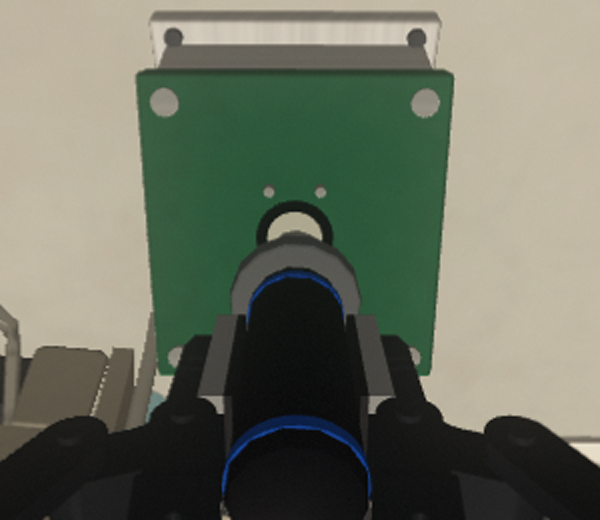

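The probe nose lies inside the ring at about (295,225), and the axis lines up with the tool. The spring force is 3.5 N, about 5 mm of plunger travel, so I hand in.

```bash
python3 -c "
from rig import env
print(env.sign_off())"
```

```text
the job is handed in; nothing more can be done
None
```

The job is handed in at about 18 s: the cap stands on the open bench near (0.47, 0.016) m, and the probe is held square to the panel inside the ring, with the plunger about 5 mm in by the measured spring force (3.5 N).

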